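Clamp the hexagonal honey jar with the thumb-rolled worm and loosen its lid

ROBOT

A 6-joint arm with a two-finger parallel gripper is mounted at the origin on a cart in front of the work surface, level with it; the furniture and walls round the work are solid. World frame = base frame: x ahead of the robot, y to its left, z up, the work surface at z = 0. Lengths are in m, angles in rad, forces in N, time in s.
With the tool pointing down it reaches from about 0.3 to 0.825 m from the base axis. Payload 5.4 kg.
Tool frame: the origin (TCP) lies midway between the tips of the shut fingers; the grasp point (between the pads) lies 19 mm behind it (env.pinch_z is the distance from the TCP to the grasp point, in m); z points along the fingers, y is the line along which they close (so a half turn about z gives the same grasp; the last joint's range is limited). The gripper opens to 92 mm and grips with 3 to 60 N. Pads are 20 mm wide; open, the fingers measure 128 mm over their backs; the gripper's body (75 mm by 189 mm) begins 69 mm behind the grasp point.
Start: joints at [0.945, 0.158, 1.597, -0, 1.386, -0.21], TCP at [0.232, 0.526, 0.215] pointing down, gripper open.
Joint ranges: [-2.91, 2.91], [-0.94, 2.29], [0.18, 2.7], [-1.29, 4.43], [0.17, 2.64], [-3, 3]. Speed limits (rad/s): [2.57, 2.57, 3.14, 3.14, 3.14, 3.14].

INTERFACE

Orientations are given as a rotation vector (axis times angle).
In Python, from bench import env, eyes, sign_off gives the robot as it stands.
- The arm moves only by the shell command python3 -m creep 'ROWS' [OPENING] [FORCE]. ROWS is a JSON list of rows, 1 to 8 of them, each an object with the fields dx, dy, dz (the shift in a scale on which 1.0 is 0.5 m), turn (a turn about the tool's z in a scale on which 1.0 is 180 degrees); a field left out counts as zero; each row is the pose to reach, as a shift and turn from the pose commanded when the command began, along the tool's axes at that moment; what a row does not reach only later rows make up. A row lasts 1/8 s, in which the tool goes at most 0.0625 m and 0.188 rad, less where a joint would pass 70% of its speed; a pose out of reach is approached as far as the arm can. OPENING is the finger opening in m, set as the command begins (- or left out keeps the last). The fingers move at their own pace and stop on an object; FORCE is the grip in N (left out, the last holds). Time passes only in rows, so rows that do not move let the fingers close. It prints the time, the measured TCP pose, the force, the opening and the grip force at its end. Input that does not fit is refused with a message, and nothing moves.
- env.observe(): the state, without advancing time (a new reading comes with each control period).
- eyes.snapshot(name): name is "scene" or "top"; returns the picture (480x640x3 uint8, red, green, blue); there is no depth.
- eyes.camera_params(name): a dict with "K" (3x3 intrinsics, pixels), "rvec" (rotation vector, rad) and "tvec" (3), from world to camera coordinates, as OpenCV has them. Camera axes: x right, y down, z forward; pixel columns grow to the right and rows downward; lengths in m; the calibration is good to about 2 mm. A picture is of the moment at which its call begins. camera_params takes no time and is no camera call.
- sign_off(): hands the job in; it is judged then, once.
The state is a dict: "t": time; "joint_positions": joint angles; "joint_velocities": joint speeds; "joint_efforts": joint torques, N m; "eef_pos": TCP position; "eef_rot": TCP orientation; "contact_force": force on the tool from outside, world axes, zero at the start; "moment": the same for the moment, N m; "finger_gap": finger opening in m; "grasp_force": force on a finger pad.
Only numpy, scipy, OpenCV 4.12 (cv2) and the standard library are available. Lean on these libraries where they do the work, as an engineer would, in place of code of your own. Each camera call takes 0.05 s, during which the arm holds its last target. There are 200 camera calls.

TASK

The lid of the six-sided honey jar is stuck. Stand the jar in the jar clamp with two of its flat sides facing the jaws, roll the clamp's knurled worm with a light fingertip until the sliding jaw is snug on the glass, and only then turn the lid about a quarter turn anticlockwise, so that the jar does not twist in the jaws. Treat the glass and the worm gently, leave the jar standing clamped with its lid on, and leave the other things where they are.

Things in the scene. Friction and masses are not known exactly. Their poses are not given: they have to be found in the camera images.
- clamp: grey cast-metal jar clamp stuck to the range top on rubber suction feet: base 110 mm (its x) by 250 mm (its y), 14 mm thick. Origin: centre of the base's underside, 0 to 7 mm above the glass as the feet are squashed; z up. The fixed jaw's rubber face is the plane y = +80 mm, the sliding jaw comes to it from -y; jaws 88 mm wide, 53 mm high from the origin. The worm lies near the -y end
- clamp_seat (a point): where the jar's underside centre lies once it is clamped against the fixed jaw: in the clamp's frame x = 0, y = +52, z = 14 mm (on the base). The jaws are 63 to 69 mm apart at the start, so the jar is best set down about 4 mm short of this point (toward -y); the jaw then pushes it home
- jaw: the clamp's sliding jaw. Origin: level with the base's underside, below the middle of its unloaded rubber face; it starts 63 to 69 mm from the fixed jaw's face, moves along the clamp's y only with the worm, 3.0 mm per radian, and stays where it is left. A square-standing jar is touched with this origin at +24 mm in the clamp's frame; the rubber then yields 1 mm for every 12 N; 40 N is too tight
- worm: the worm: a knurled steel roller 28 mm in diameter and 28 mm long that turns in place between two cheeks 36 mm high. Origin: middle of its axis, at x = 0, y = -72, z = 30 mm in the clamp's frame; its y axis lies along the clamp's y. It takes 4 N at its rim to turn; rolling its top to the clamp's +x (away from the robot) closes the jaw
- worm_top (a point): middle of the worm's top line, z = 44 mm in the clamp's frame. To roll it, press closed fingertips on it with 5 to 10 N (20 N is too hard), draw them to the clamp's +x, lift, go back, repeat: some 3 to 7 strokes of 15 mm. While the jaw runs free the drag is about 4 N; once it is snug (15 to 25 N on the glass) the drag climbs to 7 or 8 N within a stroke
- honey_jar: loose hexagonal glass jar of honey, about 0.36 kg: 56 mm across the flats, 64.7 mm across the corners, 88 mm tall with its lid. Origin: centre of its underside; z up; its x axis runs through a corner, so flats face its y axis and every 60 degrees from it. To its left a tall fridge begins at world y = 0.45 (x over 0.33); the hood hangs 0.47 m above the range beyond x = 0.58
- lid_top (a point): centre of the top of the jar's round metal screw lid, 88 mm above the jar's underside; the lid is 54 mm in diameter, 16 mm tall, on the jar's axis
- lid (a joint): angle of the lid on the jar in rad: 0 tight as at the start, growing anticlockwise seen from above (stop at 2.2). Stiff all the way: about 0.25 N m, enough to twist a jar that is not held; the lid stays on the jar
- cup: bystander: white floral cup, 90x119x64 mm; origin at the centre of its underside
- jam_jar: bystander: round jam jar with a screw lid, 65 mm across and 97 mm tall; origin at the centre of its underside
- teaspoon: bystander: teaspoon lying flat, 132 mm long; origin at the centre of its underside
- lemon: bystander: lemon, 78x55x56 mm; origin at the centre of its underside
- teapot: bystander: fluted cream pot with two ear handles, 180x214x167 mm; origin at the centre of its underside
- salt_shaker: bystander: salt shaker, 44 mm across, 90 mm tall; origin at the centre of its underside
- tomato_tin: bystander: low round food tin, 86 mm across, 40 mm tall, on the worktop right of the range; origin at the centre of its underside

How it is judged:
On the way, in this order (a step that is already met when the one before it is completed fails the run):
1. the jar stands on the clamp's base between the jaws (z of honey_jar in the frame of clamp between 0.01 and 0.018 m and x of honey_jar in the frame of clamp between -0.015 and 0.015 m and angle between honey_jar's own z axis and vertical below 0.08 rad and y of honey_jar in the frame of clamp between 0.03 and 0.056 m), for 0.2 s.
2. the sliding jaw is snug: it presses the jar home against the fixed jaw with more than 10 N, the lid still tight (z of honey_jar in the frame of clamp between 0.01 and 0.018 m and x of honey_jar in the frame of clamp between -0.015 and 0.015 m and angle between honey_jar's own z axis and vertical below 0.08 rad and y of honey_jar in the frame of clamp between 0.049 and 0.055 m and contact force between jaw and honey_jar above 10 N and value of joint lid below 0.15 rad), for 0.3 s.
3. the lid is turned at least 1.1 rad anticlockwise on the jar (value of joint lid above 1.1 rad), for 0.1 s.
At the end, for the whole second after the job is handed in: jar upright, at rest on the clamp's base and against the fixed jaw (15 mm sideways, 3 mm along the travel), flats square to the jaws within 7 degrees, the sliding jaw pressing it with over 6 N, the lid turned at least 1.1 rad (63 degrees) anticlockwise (z of honey_jar in the frame of clamp between 0.01 and 0.018 m and x of honey_jar in the frame of clamp between -0.015 and 0.015 m and angle between honey_jar's own z axis and vertical below 0.08 rad and y of honey_jar in the frame of clamp between 0.049 and 0.055 m and not (angle between the x axis of honey_jar and the x axis of clamp, either way round above 0.12 rad and not (angle between the x axis of honey_jar and the x axis of clamp, either way round between 0.927 and 1.167 rad)) and contact force between jaw and honey_jar above 6 N and value of joint lid above 1.1 rad and linear speed of honey_jar below 0.02 m/s); the robot touches nothing.
It fails at once if the jar twists in the jaws: its flats more than 7 degrees off the jaws while the lid is turned by more than 0.15 rad (value of joint lid above 0.15 rad and angle between the x axis of honey_jar and the x axis of clamp, either way round above 0.12 rad and not (angle between the x axis of honey_jar and the x axis of clamp, either way round between 0.927 and 1.167 rad)).
It fails at once if the jaw squeezes the glass with more than 40 N (contact force between jaw and honey_jar above 40 N).
It fails at once if the worm is pressed with more than 20 N (contact force between any of the fingers, the arm and worm above 20 N).
It fails at once if the jar is tipped by more than 30 degrees (angle between honey_jar's own z axis and vertical above 0.52 rad).
It fails at once if a bystander (cup, jam jar, teaspoon, lemon, teapot, salt shaker, low tin) is moved by more than 30 mm (distance of any of cup, jam_jar, teaspoon, lemon, teapot, salt_shaker, tomato_tin from where it was at the start of the episode above 0.03 m).
It also fails if it takes over 72 s, if anything falls off the work surface, if the arm or the gripper's body presses on something with over 40 N, if the wrist force passes 120 N, or if a joint passes its speed limit or range.

## Working session

There is one attempt and no reset: what is moved stays moved. The work goes in short steps, Python scripts to look and compute and a shell command to move; the robot and the scene stay as the last step left them, time stands still between calls to the robot, and variables do not carry over. Pictures are saved under pics/ and viewed, at most 10 in all, crops included, and the job is handed in when it is done.

```bash
ls; mkdir -p pics; python3 - <<'E'
from bench import env, eyes
import cv2,numpy as np
for n in("scene","top"):
    im=eyes.snapshot(n); cv2.imwrite(f"pics/{n}0.png",im[:,:,::-1])
    p=eyes.camera_params(n); R=cv2.Rodrigues(np.array(p["rvec"]))[0]
    print(n,np.round(p["K"],1).tolist(),np.round(-R.T@np.array(p["tvec"]).ravel(),3),np.round(R,2).tolist())
o=env.observe();print(o["eef_pos"],o["eef_rot"],o["t"])
E
```

```text
pics
scene [[477.0, 0.0, 316.7], [0.0, 477.0, 238.5], [0.0, 0.0, 1.0]] [-0.21  -0.579  0.68 ] [[0.53, -0.85, -0.0], [-0.45, -0.28, -0.85], [0.72, 0.45, -0.53]]
top [[547.0, 0.0, 327.0], [0.0, 547.0, 237.9], [0.0, 0.0, 1.0]] [ 0.437 -0.095  1.269] [[-0.02, -1.0, -0.05], [-0.99, 0.03, -0.14], [0.14, 0.05, -0.99]]
[0.2319417  0.52554824 0.21373825] [-6.48238044e-01 -3.07331788e+00  2.34525866e-03] 0.1
```

View pics/scene0.png

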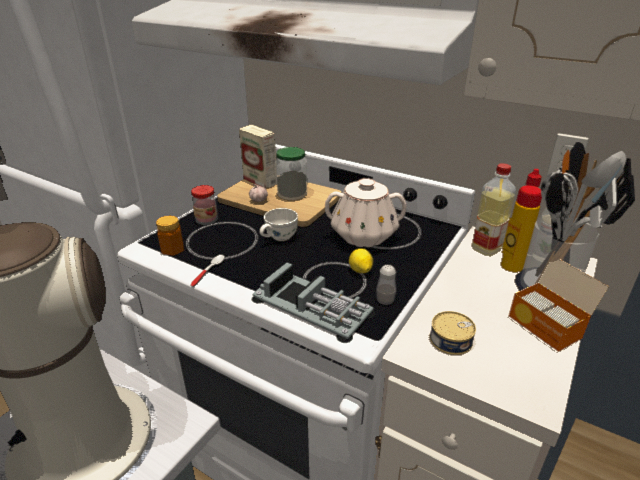

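View pics/top0.png

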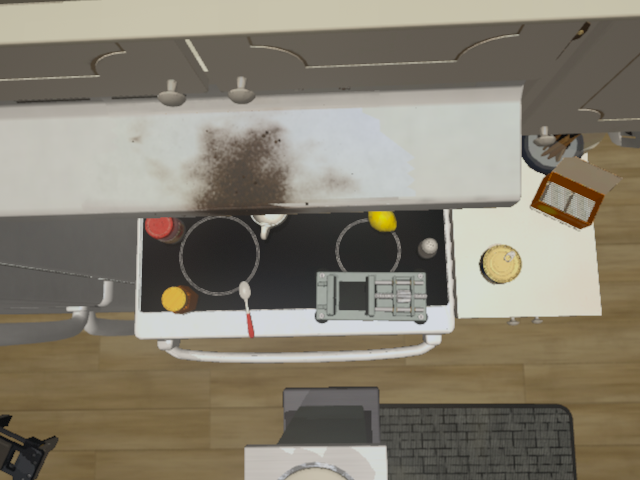

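The scene view shows the honey jar at about (170,237) and the clamp at about (315,300). In the top view the honey jar's lid is at (175,299) and the clamp spans (317–427, 272–322). Next I'll enlarge the top view around both.

```bash
python3 - <<'E'
import cv2,numpy as np
t=cv2.imread("pics/top0.png");s=cv2.imread("pics/scene0.png")
f=lambda im,x0,y0,x1,y1,k:cv2.resize(im[y0:y1,x0:x1],None,fx=k,fy=k,interpolation=cv2.INTER_CUBIC)
a=f(t,310,264,435,328,6)
b=f(t,150,275,205,320,4); c=f(s,145,205,195,260,4)
o=np.zeros((600,750,3),np.uint8); o[:384]=a
o[384:384+180,:220]=b; o[384:384+216,230:430]=c[:216]
d=f(s,245,255,380,345,2); o[390:570,440:710]=d
cv2.imwrite("pics/crop1.png",o)
E
```

```text
(no output)
```

View pics/crop1.png

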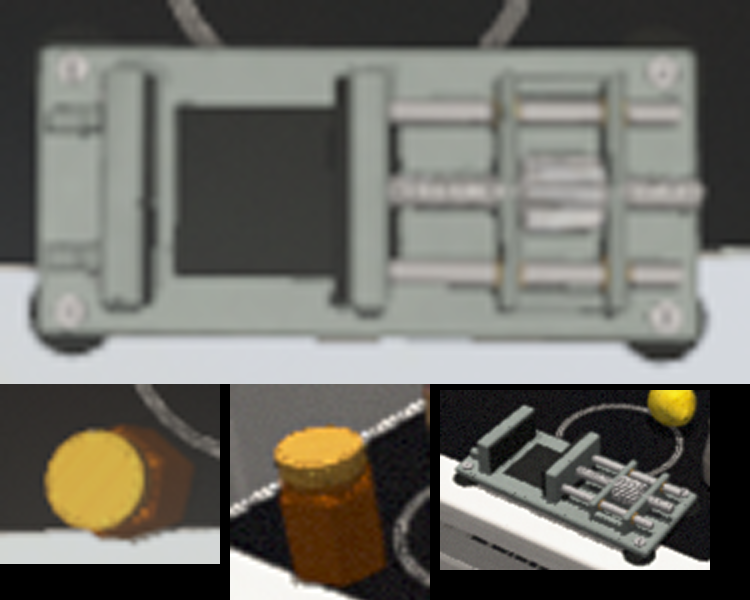

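Base corners in the crop are roughly TL (40,47), TR (697,47), BR (697,340) and BL (36,332). The fixed jaw is on the left (+y) and the worm on the right. Next I'll compute poses and view a brightened jar crop to get its yaw.

```bash
cat > h.py <<'E'
import cv2,numpy as np
from bench import eyes
def cam(n):
    p=eyes.camera_params(n); R=cv2.Rodrigues(np.array(p["rvec"],float))[0]
    return np.array(p["K"]),R,np.array(p["tvec"],float).ravel()
def ray(n,u,z):
    K,R,t=cam(n); C=-R.T@t; d=R.T@np.linalg.solve(K,[u[0],u[1],1]); return C+d*(z-C[2])/d[2]
def proj(n,P):
    K,R,t=cam(n); q=K@(R@np.asarray(P)+t); return q[:2]/q[2]
E
python3 - <<'E'
from h import *
for z in(.014,.018,.021):
    P=[ray("top",(310+(a+.5)/6-.5,264+(b+.5)/6-.5),z) for a,b in((40,47),(697,47),(697,340),(36,332))]
    P=np.array(P)[:,:2]; d=(P[0]+P[3]-P[1]-P[2])/2
    print(z,P.mean(0).round(4),"len",np.linalg.norm(d).round(4),"w",np.linalg.norm((P[0]+P[1]-P[2]-P[3])/2).round(4),"yaw",np.arctan2(-d[0],d[1]).round(4)); print(P.round(4).tolist())
t=cv2.imread("pics/top0.png");s=cv2.imread("pics/scene0.png")
def fit(im,box,n):
    x0,y0,x1,y1=box;hsv=cv2.cvtColor(im[y0:y1,x0:x1],cv2.COLOR_BGR2HSV)
    m=cv2.inRange(hsv,(12,100,150),(35,255,255))
    c=max(cv2.findContours(m,0,1)[0],key=cv2.contourArea); e=cv2.fitEllipse(c)
    print(n,np.add(e[0],(x0,y0)),e[1])
    return np.add(e[0],(x0,y0))
l=fit(t,(150,275,205,320),"top");print("lid@.088",ray("top",l,.088))
fit(s,(145,205,195,228),"scene"); print("lid pred in scene",proj("scene",ray("top",l,.088)))
g=lambda im:np.clip(255*(im/255.)**.5,0,255).astype(np.uint8)
f=lambda im,x0,y0,x1,y1,k:cv2.resize(g(im[y0:y1,x0:x1]),None,fx=k,fy=k,interpolation=cv2.INTER_CUBIC)
a=f(t,155,278,205,318,8);b=f(s,150,208,192,263,8)
o=np.zeros((440,740,3),np.uint8);o[:320,:400]=a;o[:440,402:738]=b
cv2.imwrite("pics/crop2.png",o)
E
```

```text
0.014 [ 0.479  -0.1338] len 0.2494 w 0.1091 yaw -0.028
[[0.5366, -0.0109], [0.5305, -0.2609], [0.4205, -0.256], [0.4285, -0.0075]]
0.018 [ 0.4789 -0.1337] len 0.2486 w 0.1088 yaw -0.028
[[0.5363, -0.0112], [0.5302, -0.2604], [0.4206, -0.2555], [0.4285, -0.0078]]
0.021 [ 0.4788 -0.1336] len 0.248 w 0.1085 yaw -0.028
[[0.536, -0.0114], [0.53, -0.26], [0.4206, -0.2551], [0.4285, -0.008]]
top [173.35690498 298.59576035] (23.006488800048828, 24.318450927734375)
lid@.088 [0.47892549 0.29710005 0.088     ]
scene [166.33958626 220.38250065] (8.990767478942871, 21.459779739379883)
lid pred in scene [165.20342646 219.79530114]
```

View pics/crop2.png

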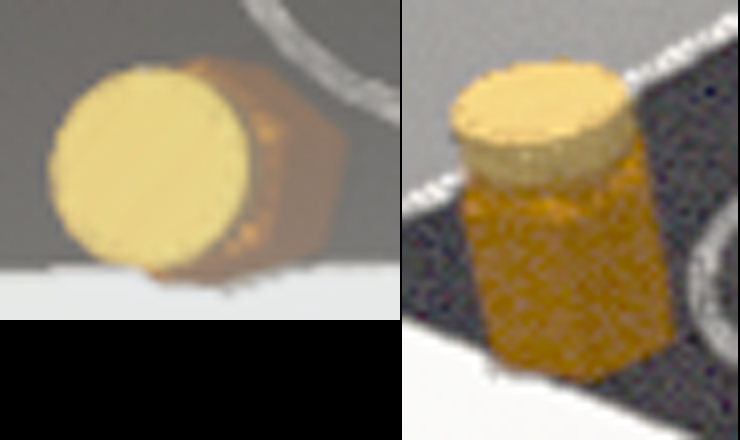

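The brightened crop shows the jar's bottom hex corners. In the top part they are (345,135) and (330,245), with sides near (280,65) and (225,285). In the scene part they are (495,360), (590,382) and (675,338).

```bash
cat >> h.py <<'E'
from bench import env
from scipy.spatial.transform import Rotation as Ro
def togo(x,y,z,yaw=None):
    """shift in tool axes to world target; yaw = wanted direction angle of tool y (mod pi), turn>0 about tool z (down)"""
    o=env.observe(); R=Ro.from_rotvec(o["eef_rot"]).as_matrix()
    a=np.arctan2(R[1,1],R[0,1]); s=R.T@(np.array([x,y,z])-o["eef_pos"])
    turn=0 if yaw is None else -((yaw-a+np.pi/2)%np.pi-np.pi/2)
    print("t",o["t"],"pos",np.round(o["eef_pos"],4),"ytool deg",np.degrees(a).round(1),"F",np.round(o["contact_force"],2),"M",np.round(o["moment"],2),"gap",round(o["finger_gap"],4),"| shift",s.round(4),"turn",round(turn,4),"q",np.round(o["joint_positions"],2))
E
python3 - <<'E'
from h import *
c=np.array([.479,.297])
for a,b in((345,135),(330,245),(280,65),(225,285)):
    p=ray("top",(155+(a+.5)/8-.5,278+(b+.5)/8-.5),0)[:2]-c; print("top",p.round(4),np.hypot(*p).round(4),np.degrees(np.arctan2(p[1],p[0])).round(1)%60)
for a,b in((495,360),(590,382),(675,338)):
    p=ray("scene",(150+(a-402+.5)/8-.5,208+(b+.5)/8-.5),0)[:2]-c; print("sc",p.round(4),np.hypot(*p).round(4),np.degrees(np.arctan2(p[1],p[0])).round(1)%60)
print("teapot base approx",ray("scene",(367,243),0),"lemon",ray("top",(382,219),.028),"salt",ray("top",(429,245),.09), "cup",ray("top",(268,220),.06),"jam",ray("top",(160,225),.097))
togo(.3,.297,.2,np.radians(90))
E
```

```text
top [ 0.0115 -0.0282] 0.0305 52.2
top [-0.0203 -0.0242] 0.0316 50.0
top [ 0.0324 -0.0086] 0.0335 45.0
top [-0.0312  0.0066] 0.0319 48.0
sc [-0.0251  0.0092] 0.0267 40.0
sc [-0.0181 -0.0266] 0.0322 55.7
sc [ 0.0149 -0.031 ] 0.0344 55.599999999999994
teapot base approx [ 0.77401335 -0.12677973  0.        ] lemon [ 0.65211744 -0.16500708  0.028     ] salt [ 0.58162222 -0.26044265  0.09      ] cup [0.65168479 0.09304033 0.06      ] jam [0.64082514 0.32712356 0.097     ]
t 0.1 pos [0.2319 0.5255 0.2137] ytool deg 66.2 F [ 0.35 -0.27 -0.18] M [ 0.01  0.03 -0.  ] gap 0.092 | shift [-0.1546 -0.1816  0.014 ] turn -0.4158 q [ 0.94  0.16  1.6  -0.    1.39 -0.21]
```

The jar's corners sit at about 50° (mod 60), so two flats face about 80°. The clamp is at (0.479,-0.134) with a yaw of about -0.028. I'll go above the jar with the fingers closing along 80°.

The rows are not in the units I measure in: shifts go in shares of 0.5 m and turns go in shares of 180 degrees. I convert before sending: -0.318 m / 0.5 = -0.636, -0.182 m / 0.5 = -0.364, -0.06 rad / 3.1416 = -0.0191.

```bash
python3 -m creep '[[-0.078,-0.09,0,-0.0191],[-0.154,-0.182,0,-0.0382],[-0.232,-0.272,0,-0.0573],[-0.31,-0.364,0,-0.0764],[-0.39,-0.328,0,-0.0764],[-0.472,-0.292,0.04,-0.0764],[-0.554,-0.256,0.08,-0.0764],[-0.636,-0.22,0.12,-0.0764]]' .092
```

```text
refused: ROWS must be a list of objects with named fields. Nothing was moved.
```

Wrong form. The message asks for a list of objects with named fields, so I'll send the same numbers that way.

```bash
python3 -m creep '[{"dx":-0.078,"dy":-0.09,"turn":-0.0191},{"dx":-0.154,"dy":-0.182,"turn":-0.0382},{"dx":-0.232,"dy":-0.272,"turn":-0.0573},{"dx":-0.31,"dy":-0.364,"turn":-0.0764},{"dx":-0.39,"dy":-0.328,"turn":-0.0764},{"dx":-0.472,"dy":-0.292,"dz":0.04,"turn":-0.0764},{"dx":-0.554,"dy":-0.256,"dz":0.08,"turn":-0.0764},{"dx":-0.636,"dy":-0.22,"dz":0.12,"turn":-0.0764}]' .092; python3 -c "
from h import *
togo(.479,.297,.045,np.radians(80))"
```

```text
t: 1.1
eef_pos: [0.4799, 0.2966, 0.1535]
eef_rot: [-0.276, -3.129, 0.0]
contact_force: [0.2, 1.0, 0.4]
finger_gap: 0.0919
grasp_force: 0.0
t 1.1 pos [0.4799 0.2966 0.1535] ytool deg 79.9 F [0.18 0.95 0.38] M [ 0.03 -0.05  0.02] gap 0.0919 | shift [0.0009 0.0002 0.1085] turn -0.0015 q [ 0.34  0.18  1.69  0.    1.27 -1.06]
```

In the tool's units: 0.1085 m / 0.5 = 0.217, 0.09 m / 0.5 = 0.18.

```bash
python3 -m creep '[{"dz":0.06},{"dz":0.12},{"dz":0.18},{"dz":0.217},{"dz":0.217},{"dz":0.217}]' ; python3 -m creep '[{},{},{},{},{},{},{},{}]' .04 20
```

```text
t: 1.85
eef_pos: [0.4796, 0.2972, 0.0473]
eef_rot: [0.276, 3.128, 0.001]
contact_force: [0.3, 0.8, -0.6]
finger_gap: 0.0921
grasp_force: 0.0
t: 2.85
eef_pos: [0.4788, 0.297, 0.0463]
eef_rot: [0.276, 3.129, 0.0]
contact_force: [-1.4, -0.5, 3.5]
finger_gap: 0.0563
grasp_force: 19.8
```

```bash
python3 -c "
from h import *
togo(.4803,-.0857,.1,np.radians(88.4))"
```

```text
t 2.85 pos [0.4788 0.297  0.0463] ytool deg 79.9 F [-1.4  -0.45  3.48] M [0.   0.18 0.02] gap 0.0563 | shift [-0.0684 -0.3765 -0.0538] turn -0.1478 q [ 0.34  0.32  1.76  0.    1.06 -1.05]
```

In the tool's units: -0.197 m / 0.5 = -0.394, -0.09 m / 0.5 = -0.18.

```bash
python3 -m creep '[{"dz":-0.05},{"dz":-0.11},{"dz":-0.17},{"dx":-0.014,"dy":-0.074,"dz":-0.18},{"dx":-0.028,"dy":-0.154,"dz":-0.18},{"dx":-0.042,"dy":-0.234,"dz":-0.18},{"dx":-0.058,"dy":-0.314,"dz":-0.18},{"dx":-0.072,"dy":-0.394,"dz":-0.18}]' && python3 -m creep '[{"dx":-0.014,"dy":-0.074,"turn":-0.0095},{"dx":-0.028,"dy":-0.154,"turn":-0.0191},{"dx":-0.042,"dy":-0.234,"turn":-0.0318},{"dx":-0.056,"dy":-0.31,"turn":-0.0414},{"dx":-0.065,"dy":-0.36,"turn":-0.0471},{"dx":-0.065,"dy":-0.36,"turn":-0.0471},{"dx":-0.065,"dy":-0.36,"turn":-0.0471}]' ; python3 - <<'E'
from h import *
togo(.4803,-.0857,.08,np.radians(88.4))
for n in("scene","top"): cv2.imwrite(f"pics/{n}1.png",eyes.snapshot(n)[:,:,::-1])
t=cv2.imread("pics/top1.png");s=cv2.imread("pics/scene1.png")
f=lambda im,x0,y0,x1,y1,k:cv2.resize(im[y0:y1,x0:x1],None,fx=k,fy=k,interpolation=cv2.INTER_CUBIC)
cv2.imwrite("pics/crop3.png",np.vstack([f(t,300,250,440,330,4)[:,:560],f(s,240,200,380,345,4)[280:]*1][:1]+[f(s,240,220,380,290,4)]))
E
```

```text
t: 3.85
eef_pos: [0.4787, 0.0953, 0.135]
eef_rot: [-0.276, -3.128, 0.0]
contact_force: [-0.1, -0.1, -2.8]
finger_gap: 0.0563
grasp_force: 19.9
t: 4.72
eef_pos: [0.4796, -0.0854, 0.1353]
eef_rot: [-0.044, -3.14, -0.002]
contact_force: [0.5, -0.1, -3.3]
finger_gap: 0.0559
grasp_force: 19.8
t 4.725 pos [ 0.4796 -0.0854  0.1353] ytool deg 88.4 F [ 0.53 -0.09 -3.34] M [0.05 0.03 0.02] gap 0.0559 | shift [-0.0008 -0.0003  0.0553] turn -0.0001 q [-0.43  0.01  1.92  0.    1.22 -1.97]
```

View pics/crop3.png

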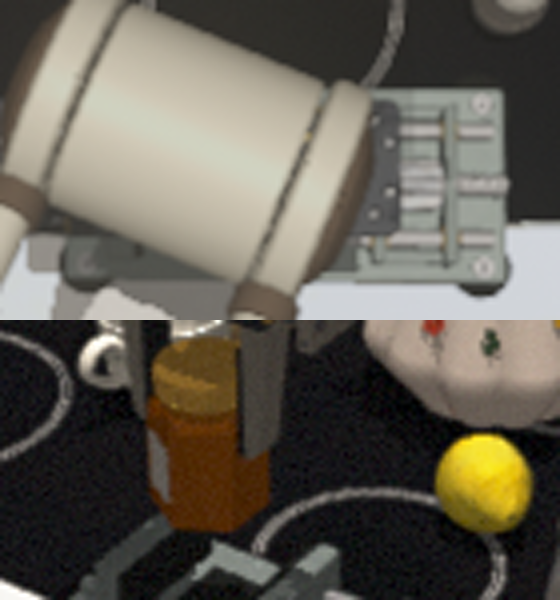

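The top view is blocked by the arm. The scene crop shows the jar held upright above the jaw gap. I'll check the jaw positions from the first top picture before lowering.

```bash
python3 - <<'E'
from h import *
yaw=-.028
O=np.array([.479,-.1337])
for n,px in(("fixed metal edge",146),("fixed rubber edge",157),("slide rubber edge",336),("slide metal",349)):
  for z in (.056,.035):
    p=ray("top",(310+(px+.5)/6-.5,264+(190+.5)/6-.5),z)[:2]-O
    print(n,z,"clamp y",round(float(p@[np.sin(-yaw),np.cos(yaw)]),4))
for a,b in((565,190),(565,152),(565,228)):
    p=ray("top",(310+(a+.5)/6-.5,264+(b+.5)/6-.5),.047 if b==190 else .033)[:2]; print("worm",p)
E
```

```text
fixed metal edge 0.056 clamp y 0.0818
fixed metal edge 0.035 clamp y 0.0826
fixed rubber edge 0.056 clamp y 0.0777
fixed rubber edge 0.035 clamp y 0.0785
slide rubber edge 0.056 clamp y 0.012
slide rubber edge 0.035 clamp y 0.0116
slide metal 0.056 clamp y 0.0073
slide metal 0.035 clamp y 0.0068
worm [ 0.47653029 -0.205972  ]
worm [ 0.49109084 -0.20779745]
worm [ 0.46292786 -0.20668066]
```

In the tool's units: 0.062 m / 0.5 = 0.124, -0.0018 m / 0.5 = -0.0036.

```bash
python3 -m creep '[{"dx":-0.0016,"dy":-0.0036,"dz":0.024},{"dx":-0.0016,"dy":-0.0036,"dz":0.054},{"dx":-0.0016,"dy":-0.0036,"dz":0.084},{"dx":-0.0016,"dy":-0.0036,"dz":0.11},{"dx":-0.0016,"dy":-0.0036,"dz":0.124},{"dx":-0.0016,"dy":-0.0036,"dz":0.124}]' && python3 -m creep '[{"dz":0.004},{"dz":0.008}]'
```

```text
t: 5.58
eef_pos: [0.4806, -0.0879, 0.0735]
eef_rot: [-0.044, -3.14, -0.001]
contact_force: [0.1, -0.4, -2.5]
finger_gap: 0.056
grasp_force: 19.8
t: 5.82
eef_pos: [0.4815, -0.0883, 0.0705]
eef_rot: [0.044, 3.14, -0.001]
contact_force: [0.6, -0.7, -3.3]
finger_gap: 0.056
grasp_force: 19.8
```

In the tool's units: 0.002 m / 0.5 = 0.004, 0.001 m / 0.5 = 0.002.

```bash
python3 -m creep '[{"dz":0.002},{"dz":0.004},{"dz":0.004}]' && python3 -m creep '[{"dz":0.002},{"dz":0.004},{"dz":0.004}]' && python3 -m creep '[{"dz":0.002},{"dz":0.004},{"dz":0.004}]'
```

```text
t: 6.2
eef_pos: [0.481, -0.0881, 0.0681]
eef_rot: [-0.044, -3.141, 0.0]
contact_force: [-0.3, 0.2, -2.7]
finger_gap: 0.0561
grasp_force: 19.8
t: 6.58
eef_pos: [0.4809, -0.088, 0.066]
eef_rot: [-0.044, -3.141, -0.0]
contact_force: [0.2, -0.1, -4.1]
finger_gap: 0.0558
grasp_force: 19.8
t: 6.95
eef_pos: [0.4809, -0.088, 0.064]
eef_rot: [-0.044, -3.141, -0.0]
contact_force: [0.9, 0.6, -3.8]
finger_gap: 0.0562
grasp_force: 19.8
```

In the tool's units: 0.001 m / 0.5 = 0.002.

```bash
python3 -m creep '[{"dz":0.002},{"dz":0.002}]' && python3 -m creep '[{"dz":0.002},{"dz":0.002}]' && python3 -m creep '[{"dz":0.002},{"dz":0.002}]' && python3 -m creep '[{"dz":0.002},{"dz":0.002}]'| grep -E "eef_pos|contact"
```

```text
t: 7.2
eef_pos: [0.4809, -0.0881, 0.063]
eef_rot: [-0.044, -3.141, -0.0]
contact_force: [-0.2, -0.5, -3.9]
finger_gap: 0.0559
grasp_force: 19.8
t: 7.45
eef_pos: [0.4809, -0.088, 0.062]
eef_rot: [-0.044, -3.141, -0.0]
contact_force: [-0.1, -0.2, -3.7]
finger_gap: 0.056
grasp_force: 19.8
t: 7.7
eef_pos: [0.4811, -0.0881, 0.0613]
eef_rot: [0.044, 3.141, -0.0]
contact_force: [-1.2, 1.2, -0.6]
finger_gap: 0.0559
grasp_force: 19.8
eef_pos: [0.4812, -0.0881, 0.0613]
contact_force: [-4.0, 2.6, 7.5]
```

The jar is on the base at TCP z ≈ 0.0613, which puts the feet height at about 1 mm. I'll release it and rise.

In the tool's units: -0.001 m / 0.5 = -0.002.

```bash
python3 -m creep '[{"dz":-0.002},{"dz":-0.002},{"dz":-0.002},{"dz":-0.002},{"dz":-0.002}]' .085 && python3 -m creep '[{"dz":-0.06},{"dz":-0.12},{"dz":-0.18},{"dz":-0.18}]' ;python3 -c "
from h import *
togo(.470,-.2057,.07,np.radians(88.4))"
```

```text
t: 8.57
eef_pos: [0.481, -0.0881, 0.061]
eef_rot: [0.044, 3.141, 0.0]
contact_force: [0.3, -0.3, -0.2]
finger_gap: 0.0849
grasp_force: 0.0
t: 9.07
eef_pos: [0.4828, -0.0889, 0.1535]
eef_rot: [0.044, 3.136, -0.003]
contact_force: [-0.0, 0.0, -0.5]
finger_gap: 0.0849
grasp_force: 0.0
t 9.075 pos [ 0.4828 -0.0889  0.1535] ytool deg 88.4 F [-0.02  0.   -0.49] M [ 0.01  0.03 -0.  ] gap 0.0849 | shift [ 0.01   -0.117   0.0837] turn 0.0002 q [-0.43 -0.01  1.9   0.    1.25 -1.97]
```

In the tool's units: -0.1185 m / 0.5 = -0.237, 0.0105 m / 0.5 = 0.021.

```bash
python3 -m creep '[{"dx":0.007,"dy":-0.08},{"dx":0.014,"dy":-0.16},{"dx":0.021,"dy":-0.237,"dz":0.02},{"dx":0.021,"dy":-0.237,"dz":0.08},{"dx":0.021,"dy":-0.237,"dz":0.14},{"dx":0.021,"dy":-0.237,"dz":0.18},{"dx":0.021,"dy":-0.237,"dz":0.19},{"dx":0.021,"dy":-0.237,"dz":0.19}]' 0 20; python3 -m creep '[{"dz":0.006},{"dz":0.012},{"dz":0.012}]'; python3 -c "
from h import *
togo(.4695,-.2072,.046,np.radians(88.4))"
```

```text
t: 10.07
eef_pos: [0.4669, -0.206, 0.0556]
eef_rot: [-0.044, -3.14, -0.001]
contact_force: [0.9, 0.4, -0.4]
finger_gap: 0.0069
grasp_force: 0.0
t: 10.45
eef_pos: [0.4672, -0.2062, 0.0502]
eef_rot: [0.044, 3.141, -0.0]
contact_force: [-0.4, -0.7, -0.0]
finger_gap: 0.0002
grasp_force: 0.0
t 10.45 pos [ 0.4672 -0.2062  0.0502] ytool deg 88.4 F [-0.39 -0.73 -0.02] M [-0.03  0.04  0.  ] gap 0.0002 | shift [-0.0023 -0.0009  0.0042] turn 0.0002 q [-0.65  0.19  1.91  0.    1.04 -2.2 ]
```

In the tool's units: 0.003 m / 0.5 = 0.006, -0.002 m / 0.5 = -0.004.

```bash
python3 -m creep '[{"dx":-0.004,"dy":-0.002,"dz":0.004},{"dx":-0.004,"dy":-0.002,"dz":0.006},{"dx":-0.004,"dy":-0.002,"dz":0.006}]'|grep -E "pos|contact"; for i in 1 2; do python3 -m creep '[{"dz":0.001},{"dz":0.002},{"dz":0.002}]'|grep -E "pos|contact"; done
```

```text
eef_pos: [0.4691, -0.2073, 0.047]
contact_force: [-0.1, -0.1, -0.7]
eef_pos: [0.4691, -0.2073, 0.0461]
contact_force: [-0.4, -0.3, 0.6]
eef_pos: [0.4693, -0.2074, 0.0454]
contact_force: [-1.7, 1.0, 3.7]
```

In the tool's units: 0.0005 m / 0.5 = 0.001.

```bash
python3 -m creep '[{"dz":0.001},{"dz":0.001},{"dz":0.001}]'|grep -E "pos|contact"; python3 -m creep '[{"dx":-0.004},{"dx":-0.008},{"dx":-0.012}]'|grep -E "pos|contact"
```

```text
eef_pos: [0.4693, -0.2074, 0.0452]
contact_force: [-2.4, 2.1, 6.2]
eef_pos: [0.4748, -0.2075, 0.0453]
contact_force: [-4.6, 1.9, 8.6]
```

In the tool's units: -0.009 m / 0.5 = -0.018, -0.006 m / 0.5 = -0.012.

```bash
python3 -m creep '[{"dx":-0.006},{"dx":-0.012},{"dx":-0.018}]'|grep -E "pos|contact"; python3 -m creep '[{"dz":-0.008},{"dx":0.016,"dz":-0.008},{"dx":0.032,"dz":-0.008},{"dx":0.033,"dz":-0.002},{"dx":0.033,"dz":-0.002}]'|grep -E "pos|contact"
```

```text
eef_pos: [0.4838, -0.2078, 0.0452]
contact_force: [-4.4, 1.6, 8.0]
eef_pos: [0.4673, -0.2072, 0.0454]
contact_force: [-0.4, 0.7, -0.1]
```

In the tool's units: -0.0155 m / 0.5 = -0.031, 0.001 m / 0.5 = 0.002.

```bash
python3 -m creep '[{"dz":0.002},{"dx":-0.006,"dz":0.002},{"dx":-0.012,"dz":0.002},{"dx":-0.018,"dz":0.002},{"dx":-0.024,"dz":0.002},{"dx":-0.031,"dz":0.002}]'|grep -E "pos|contact"; python3 -m creep '[{"dz":-0.008},{"dx":0.016,"dz":-0.008},{"dx":0.031,"dz":-0.008},{"dx":0.031,"dz":-0.002},{"dx":0.031,"dz":-0.002}]'|grep -E "pos|contact"; python3 - <<'E'
from h import *
for n in("scene","top"): cv2.imwrite(f"pics/{n}2.png",eyes.snapshot(n)[:,:,::-1])
t=cv2.imread("pics/top2.png");s=cv2.imread("pics/scene2.png")
f=lambda im,x0,y0,x1,y1,k:cv2.resize(im[y0:y1,x0:x1],None,fx=k,fy=k,interpolation=cv2.INTER_CUBIC)
cv2.imwrite("pics/crop4.png",np.vstack([f(t,300,260,440,330,4),f(s,240,235,380,305,4)]))
E
```

```text
eef_pos: [0.4829, -0.2077, 0.0453]
contact_force: [-5.2, 1.3, 8.4]
eef_pos: [0.4673, -0.2072, 0.0454]
contact_force: [-0.2, 0.1, 0.5]
```

View pics/crop4.png

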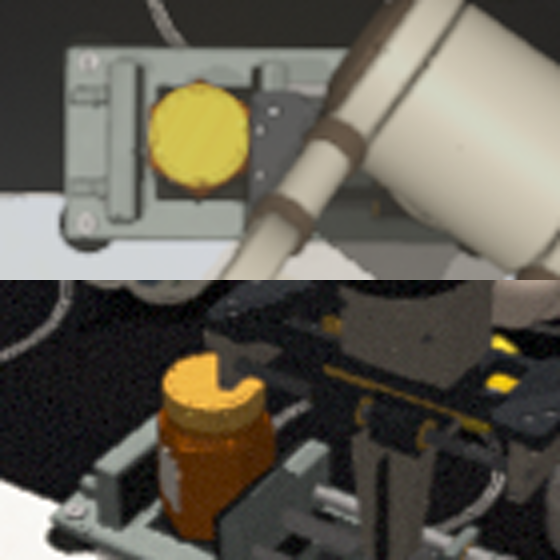

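Compared with the first top picture, the jaw has closed from about x = 366 px to 363 px or less, and the jar stands square between the jaws. I'll continue in shorter sub-strokes.

In the tool's units: -0.009 m / 0.5 = -0.018, -0.006 m / 0.5 = -0.012.

```bash
python3 -m creep '[{"dz":0.002},{"dx":-0.006,"dz":0.002},{"dx":-0.012,"dz":0.002},{"dx":-0.018,"dz":0.002}]'|grep -E "pos|contact"; python3 -m creep '[{"dx":-0.007},{"dx":-0.013}]'|grep -E "pos|contact"; python3 -m creep '[{"dz":-0.008},{"dx":0.016,"dz":-0.008},{"dx":0.031,"dz":-0.008},{"dx":0.031,"dz":-0.002},{"dx":0.031,"dz":-0.002}]'|grep -E "pos|contact"
```

```text
eef_pos: [0.4763, -0.2076, 0.0452]
contact_force: [-5.8, 1.1, 8.5]
eef_pos: [0.4828, -0.2078, 0.0453]
contact_force: [-4.6, 1.3, 8.1]
eef_pos: [0.4673, -0.2072, 0.0454]
contact_force: [-0.5, -0.1, 0.5]
```

Still running free. For stroke 4 I'll press slightly more and use 3 mm increments.

In the tool's units: -0.006 m / 0.5 = -0.012, -0.003 m / 0.5 = -0.006.

```bash
python3 -m creep '[{"dz":0.0024},{"dx":-0.006,"dz":0.0024},{"dx":-0.012,"dz":0.0024},{"dx":-0.012,"dz":0.0024}]'|grep -E "pos|contact"; for i in 1; do python3 -m creep '[{"dx":-0.004},{"dx":-0.006},{"dx":-0.006}]'|grep -E "pos|contact"; done;  python3 -m creep '[{"dx":-0.004},{"dx":-0.006},{"dx":-0.006}]'|grep -E "pos|contact"
```

```text
eef_pos: [0.474, -0.2075, 0.0453]
contact_force: [-3.9, 1.3, 8.0]
eef_pos: [0.4765, -0.2075, 0.0452]
contact_force: [-4.6, 0.9, 8.3]
eef_pos: [0.4791, -0.2076, 0.0452]
contact_force: [-6.5, 1.2, 10.2]
```

In the tool's units: -0.0015 m / 0.5 = -0.003, -0.001 m / 0.5 = -0.002.

```bash
python3 -m creep '[{},{}]'|grep -E "pos|contact"; python3 -m creep '[{"dx":-0.002},{"dx":-0.003},{"dx":-0.003}]'|grep -E "pos|contact"
```

```text
eef_pos: [0.4791, -0.2076, 0.0452]
contact_force: [-6.1, 2.4, 10.8]
eef_pos: [0.4803, -0.2077, 0.0452]
contact_force: [-7.7, 1.6, 11.6]
```

In the tool's units: -0.0008 m / 0.5 = -0.0016.

```bash
python3 -m creep '[{"dx":-0.0016},{"dx":-0.0016},{"dx":-0.0016}]'|grep -E "pos|contact"; python3 -m creep '[{},{}]'|grep -E "pos|contact"
```

```text
eef_pos: [0.481, -0.2077, 0.0452]
contact_force: [-7.7, 2.7, 11.7]
eef_pos: [0.481, -0.2077, 0.0452]
contact_force: [-7.0, 1.5, 11.0]
```

Drag holds at 7–8 N, so the jaw is snug. I'll lift off and locate the lid.

In the tool's units: -0.1 m / 0.5 = -0.2, -0.07 m / 0.5 = -0.14.

```bash
python3 -m creep '[{"dz":-0.06},{"dz":-0.14},{"dz":-0.2},{"dz":-0.2}]' .085 |grep -E "pos|contact"; python3 - <<'E'
from h import *
t=eyes.snapshot("top")[:,:,::-1].copy(); cv2.imwrite("pics/top3.png",t)
x0,y0,x1,y1=325,270,375,320
m=cv2.inRange(cv2.cvtColor(t[y0:y1,x0:x1],cv2.COLOR_BGR2HSV),(12,100,150),(35,255,255))
c=max(cv2.findContours(m,0,1)[0],key=cv2.contourArea); e=cv2.fitEllipse(c); u=np.add(e[0],(x0,y0)); p=ray("top",u,.103); print(u,e[1],p)
togo(.481,-.0832,.15,np.radians(88.4))
cv2.imwrite("pics/crop5.png",cv2.resize(t[255:335,300:440],None,fx=5,fy=5,interpolation=cv2.INTER_CUBIC))
E
```

```text
eef_pos: [0.4838, -0.2088, 0.1469]
contact_force: [0.1, 0.1, -0.9]
[347.13178062 293.58891678] (24.536537170410156, 24.877994537353516) [ 0.48083325 -0.081688    0.103     ]
t 19.225 pos [ 0.4826 -0.208   0.1449] ytool deg 88.4 F [-0.56 -0.33 -0.81] M [ 0.04  0.03 -0.05] gap 0.0423 | shift [ 0.0051  0.1247 -0.0053] turn 0.0003 q [-0.64  0.09  1.81  0.    1.24 -2.18]
```

View pics/crop5.png

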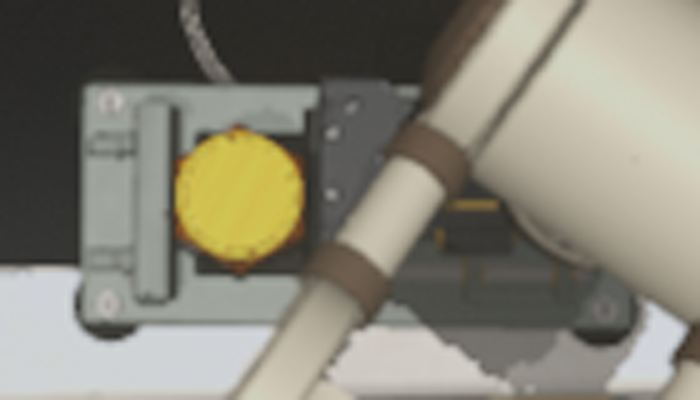

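The jar sits square against the fixed jaw, and its lid is centred at (347.1,293.6) px, which is (0.481,-0.082) in the world. I'll go above it, pre-turned clockwise by 0.9 rad.

In the tool's units: 0.126 m / 0.5 = 0.252, 0.0053 m / 0.5 = 0.0106, 0.15 rad / 3.1416 = 0.0477.

```bash
python3 -m creep '[{"dx":0.002,"dy":0.04,"dz":-0.02,"turn":0.0477},{"dx":0.004,"dy":0.09,"dz":-0.02,"turn":0.0955},{"dx":0.006,"dy":0.14,"dz":-0.02,"turn":0.1432},{"dx":0.008,"dy":0.19,"dz":-0.02,"turn":0.191},{"dx":0.01,"dy":0.23,"dz":-0.02,"turn":0.2387},{"dx":0.0106,"dy":0.252,"dz":-0.02,"turn":0.2865},{"dx":0.0106,"dy":0.252,"dz":-0.02,"turn":0.2865},{"dx":0.0106,"dy":0.252,"dz":-0.02,"turn":0.2865}]' .085 |grep -E "pos|contact|gap"; python3 -c "
from h import *
togo(.4808,-.082,.089)"
```

```text
eef_pos: [0.4797, -0.0817, 0.1534]
contact_force: [-0.5, -0.5, 0.1]
finger_gap: 0.085
t 20.225 pos [ 0.4797 -0.0817  0.1534] ytool deg 37.0 F [-0.55 -0.52  0.13] M [-0.07  0.02 -0.02] gap 0.085 | shift [-0.001   0.0008  0.0644] turn 0 q [-0.42 -0.01  1.9  -0.    1.25 -1.06]
```

In the tool's units: 0.0644 m / 0.5 = 0.1288, 0.06 m / 0.5 = 0.12.

```bash
python3 -m creep '[{"dx":-0.002,"dy":0.0016,"dz":0.04},{"dx":-0.002,"dy":0.0016,"dz":0.09},{"dx":-0.002,"dy":0.0016,"dz":0.12},{"dx":-0.002,"dy":0.0016,"dz":0.1288},{"dx":-0.002,"dy":0.0016,"dz":0.1288}]' |grep -E "pos|contact"; python3 -m creep '[{},{},{},{},{},{},{},{}]' .04 40; python3 -c "
from h import *
togo(.4808,-.082,.089)"
```

```text
eef_pos: [0.4816, -0.0821, 0.0902]
contact_force: [0.8, 0.8, -0.7]
t: 21.85
eef_pos: [0.4815, -0.082, 0.0903]
eef_rot: [1.405, 2.809, -0.0]
contact_force: [-3.4, 0.0, 5.5]
finger_gap: 0.0529
grasp_force: 40.0
t 21.85 pos [ 0.4815 -0.082   0.0903] ytool deg 36.8 F [-3.4   0.05  5.49] M [-0.22  0.42  0.02] gap 0.0529 | shift [ 0.0005 -0.0005  0.0013] turn 0 q [-0.42  0.07  1.95 -0.    1.12 -1.06]
```

In the tool's units: -0.3 rad / 3.1416 = -0.0955.

```bash
python3 -m creep '[{"turn":-0.0191},{"turn":-0.0382},{"turn":-0.0573},{"turn":-0.0764},{"turn":-0.0955},{"turn":-0.0955}]'|grep -E "pos|rot|contact|gap"; python3 -c "
from h import *
togo(.4808,-.082,.089)"
```

```text
eef_pos: [0.4813, -0.0822, 0.0903]
eef_rot: [-0.969, -2.988, 0.001]
contact_force: [-3.0, -1.1, 5.9]
finger_gap: 0.0527
t 22.6 pos [ 0.4813 -0.0822  0.0903] ytool deg 54.1 F [-3.05 -1.1   5.92] M [-0.31  0.58 -0.  ] gap 0.0527 | shift [ 0.0006 -0.0001  0.0013] turn 0 q [-0.42  0.07  1.95 -0.    1.12 -1.36]
```

In the tool's units: -0.24 rad / 3.1416 = -0.0764.

```bash
python3 -m creep '[{"turn":-0.0191},{"turn":-0.0382},{"turn":-0.0573},{"turn":-0.0764}]'|grep -E "contact|gap"; python3 - <<'E'
from h import *
togo(.4808,-.082,.089)
s=eyes.snapshot("scene")[:,:,::-1]
a=cv2.imread("pics/scene2.png")
f=lambda im:cv2.resize(np.clip(255*(im[230:310,240:340]/255.)**.6,0,255).astype(np.uint8),None,fx=4,fy=4,interpolation=cv2.INTER_CUBIC)
cv2.imwrite("pics/crop6.png",np.hstack([f(a),f(s)]))
E
```

```text
contact_force: [-3.5, -3.0, 5.0]
finger_gap: 0.0529
t 23.1 pos [ 0.4812 -0.0824  0.0903] ytool deg 67.9 F [-3.53 -2.97  5.04] M [-0.44  0.65 -0.28] gap 0.0529 | shift [0.0005 0.0003 0.0013] turn 0 q [-0.42  0.07  1.95 -0.    1.12 -1.6 ]
```

View pics/crop6.png

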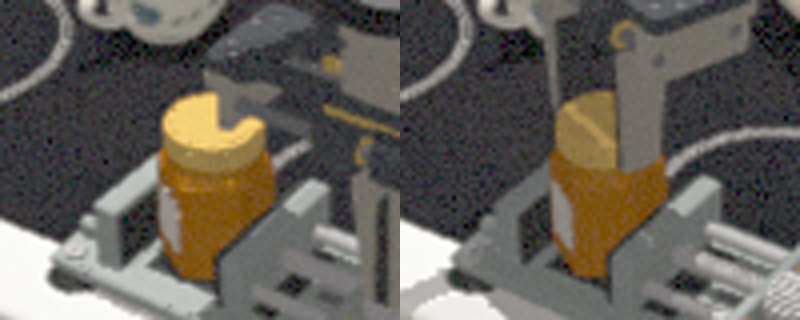

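The jar body looks unchanged (its label stays on the left), and Mz ≈ -0.28 N m matches the stiff lid giving way. I'll turn it further.

In the tool's units: -0.48 rad / 3.1416 = -0.1528.

```bash
python3 -m creep '[{"turn":-0.0191},{"turn":-0.0382},{"turn":-0.0573},{"turn":-0.0764},{"turn":-0.0955},{"turn":-0.1146},{"turn":-0.1337},{"turn":-0.1528}]'|grep -E "contact|gap"; python3 -c "
from h import *
togo(.4808,-.082,.089)";python3 -m creep '[{"turn":-0.0191},{"turn":-0.0382},{"turn":-0.0573},{"turn":-0.0764},{"turn":-0.0955},{"turn":-0.1146},{"turn":-0.1305},{"turn":-0.1305}]'|grep -E "contact|gap";python3 -c "
from h import *
togo(.4808,-.082,.089)"
```

```text
contact_force: [-3.6, -3.4, 5.5]
finger_gap: 0.053
t 24.15 pos [ 0.4811 -0.0829  0.0903] ytool deg 95.4 F [-3.63 -3.45  5.53] M [-0.68  0.71 -0.25] gap 0.053 | shift [0.0003 0.0009 0.0013] turn 0 q [-0.42  0.07  1.95 -0.    1.12 -2.08]
contact_force: [-3.7, -5.3, 4.6]
finger_gap: 0.0524
t 25.15 pos [ 0.4813 -0.0833  0.0903] ytool deg 118.8 F [-3.75 -5.35  4.62] M [-0.83  0.68 -0.02] gap 0.0524 | shift [-0.0002  0.0014  0.0013] turn 0 q [-0.42  0.07  1.95 -0.    1.12 -2.49]
```

In the tool's units: -0.12 m / 0.5 = -0.24, -0.09 m / 0.5 = -0.18.

```bash
python3 -m creep '[{},{},{},{},{}]' .085 |grep -E "contact|gap"; python3 -m creep '[{"dz":-0.04},{"dz":-0.1},{"dz":-0.18},{"dz":-0.24},{"dz":-0.24}]'|grep -E "contact|pos"; python3 -c "
from h import *
togo(.40,.15,.21)"
```

```text
contact_force: [1.0, -0.2, -0.0]
finger_gap: 0.0851
eef_pos: [0.4831, -0.0825, 0.2126]
contact_force: [-0.7, 0.1, -0.6]
t 26.4 pos [ 0.4831 -0.0825  0.2126] ytool deg 118.8 F [-0.73  0.1  -0.57] M [ 0.07 -0.01  0.02] gap 0.0851 | shift [-0.0391  0.2438  0.0016] turn 0 q [-0.42 -0.07  1.84  0.    1.37 -2.49]
```

In the tool's units: 0.24 m / 0.5 = 0.48, 0.2 m / 0.5 = 0.4.

```bash
python3 -m creep '[{"dx":-0.012,"dy":0.08},{"dx":-0.026,"dy":0.16},{"dx":-0.038,"dy":0.24},{"dx":-0.052,"dy":0.32},{"dx":-0.066,"dy":0.4},{"dx":-0.078,"dy":0.48},{"dx":-0.078,"dy":0.48}]'|grep -E "contact|pos"; python3 - <<'E'
from h import *
t=eyes.snapshot("top")[:,:,::-1];s=eyes.snapshot("scene")[:,:,::-1];t0=cv2.imread("pics/top3.png")
f=lambda im:cv2.resize(im[260:330,305:440],None,fx=4,fy=4,interpolation=cv2.INTER_CUBIC)
cv2.imwrite("pics/crop7.png",np.vstack([f(t),cv2.resize(s[225:305,240:375],None,fx=4,fy=4,interpolation=cv2.INTER_CUBIC)]))
m=cv2.inRange(cv2.cvtColor(t[270:320,325:375],cv2.COLOR_BGR2HSV),(12,100,150),(35,255,255))
e=cv2.fitEllipse(max(cv2.findContours(m,0,1)[0],key=cv2.contourArea));print(np.add(e[0],(325,270)))
E
```

```text
eef_pos: [0.3983, 0.1489, 0.2083]
contact_force: [0.4, 0.1, 0.2]
[347.0835762  293.57780075]
```

View pics/crop7.png

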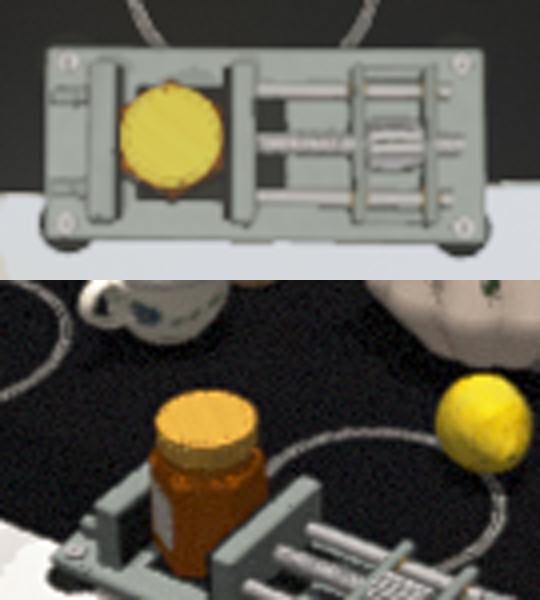

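The jar is clamped and square with its lid centred at (347.1,293.6) px, unmoved, and the fingers are clear. I'll hand in.

```bash
python3 -c "
from bench import sign_off
print(sign_off())"
```

```text
the job is handed in; nothing more can be done
None
```

I handed the job in after about 27 s on the robot's clock, no verdict returned: jar standing square in the clamp, jaw snug (worm drag 7–8 N), gripper turned about 1.43 rad anticlockwise on the lid (lid angle itself not measured), and the robot clear.

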